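# Hinge an enclosure cover with its pin

## Task

Hang the loose cover on the small white enclosure: slide it up until its blue hinge eyes sit fully home between the enclosure's grey ones, then thread the red-headed steel pin from the rack through all six eyes, in from the right-hand end, until its head is fully home against the first one. That first, orange eye floats sideways and is usually out of line, so find its hole by feel and bring it into line with the pin; be gentle and force nothing, leave the other things on the table where they are, and let go of everything at the end.

Things in the scene. Friction and masses are not known exactly. Their poses are not given: they have to be found in the camera images.
- enclosure: Fixed open-topped white box, 130 (x) x 144 (y) x 50 mm high. Origin: at table height under the middle of its hinge line, which runs along y; the box lies at x = 15 to 145 mm, y = -72 to 72 mm. Outside its wall at x = 15 mm stand three fixed grey eyes, 30 x 30 mm (20 to 50 mm high), 20 mm thick along y, centred at y = -60, 0, 60 mm. Past its -y end is the orange eye on a low rail.
- hinge (a point): Middle of the hinge axis (centre of the middle grey eye's hole), 35 mm above the table; axes as the enclosure's, y along the hinge axis. Every eye's hole is round, 14 mm in diameter, right through along y, chamfered 2 mm (the orange one 1 mm) on its -y side. The pin goes in from the -y end, the robot's right.
- hinge_entry (a point): Fixed point on the hinge axis at hinge y = -107 mm, in the outer face of the orange floating eye (30 x 30 mm, 20 mm thick, y = -107 to -87 mm). That eye slides along x on its rail, up to 9 mm off the axis either way, with about 2 N of friction; it starts up to 8 mm off, is not reported, must be felt or seen, and moves with a pin inside it. The pin's head rests on this face.
- cover: Loose open-topped white box like the enclosure, about 0.5 kg, on the table on the robot's side, 35 to 65 mm short of home, up to 4 mm sideways and 0.05 rad askew. When home its origin and axes coincide with the enclosure's; its box lies at x = -145 to -15 mm, walls and floor 5 mm. Home is a firm stop: the blue eyes butt on the enclosure's wall and all holes are in line (sideways play 8 mm).
- cover_wall (a point): Middle of the inside face of the cover's hinge-side wall (cover x = -20, y = 0), 30 mm above the table. Axes as the cover's. The cover's floor is empty for 70 mm in front of it (towards -x), so closed fingers can reach in and push this wall in +x to slide the cover home; friction is a few newtons. The rest of the cover holds blocks and a lamp, up to 55 mm high.
- cover_eye_a (a point): Centre of the hole of the cover's blue eye at cover y = -30 mm, 35 mm above the table. The eye is 30 x 30 mm, 24 mm thick along y. Axes as the cover's.
- cover_eye_b (a point): Centre of the hole of the cover's other blue eye, at cover y = +30 mm, 35 mm above the table. Same size, same axes.
- rack: Fixed blue pin rack: base 44 x 180 x 8 mm, two slotted posts 12 mm thick, 24 mm wide, 47 mm high at y = -75 and +70 mm. Origin: underside of the base, centre. The pin lies in the slots along y, its axis 45 mm above the table, and lifts straight up; between the posts its shank is free to be gripped.
- pin: Loose hinge pin, about 0.15 kg: steel shank 12 mm in diameter and 190 mm long, red head 26 mm in diameter and 12 mm thick. Origin: on the axis at the underside of the head; y points to the tip (head at y = -12 to 0, tip at y = 190 mm). Starts in the rack, tip to the rack's +y, origin at rack y = -95 mm. Home, its origin is at hinge y = -107 mm.
- pin_tip (a point): Centre of the pin's blunt tip, which tapers to 10 mm diameter over the last 4 mm. Axes as the pin's. Home, it is at hinge y = 83 mm, 13 mm past the last eye.
- lamp_red: Bystander: pilot lamp, red lens, 38 mm wide, 50 mm high; origin under its centre. Leave alone.
- lamp_green: Bystander: pilot lamp, green lens, same size. Leave alone.
- lamp_white: Bystander: pilot lamp, white lens, same size, beyond the rack. Leave alone.
- contact_block: Bystander: black contact block, 30 x 30 x 29 mm; origin under its centre. Leave alone.
- crimper: Bystander: crimping pliers with yellow handles, 160 mm long, lying on the left. Leave alone.
Not all that is in view belongs to the job. There is more than one size of the pin; the job needs the middle-sized.

How it is judged:
On the way, in this order (a step that is already met when the one before it is completed fails the run):
1. the cover is slid home: both blue eyes between the grey ones, their holes within 4 mm of the hinge axis (x of cover_eye_a in the frame of hinge between -0.004 and 0.004 m and z of cover_eye_a in the frame of hinge between -0.004 and 0.004 m and x of cover_eye_b in the frame of hinge between -0.004 and 0.004 m and z of cover_eye_b in the frame of hinge between -0.004 and 0.004 m and y of cover_eye_a in the frame of hinge between -0.045 and -0.015 m), for 0.2 s.
2. the pin is through the orange, first grey and first blue eyes, its tip at the middle grey one, on the axis (all of step 1 and x of pin_tip in the frame of hinge between -0.003 and 0.003 m and z of pin_tip in the frame of hinge between -0.003 and 0.003 m and y of pin_tip in the frame of hinge above -0.01 m), for 0.1 s.
At the end, for the whole second after the job is handed in: The cover's eyes are within 4 mm of the hinge axis and level, the pin lies along the axis through all six eyes (within 3 mm and 0.05 rad) with its head within 3 mm of the first eye's face, and cover and pin are released and at rest (all of step 1 and x of pin_tip in the frame of hinge between -0.003 and 0.003 m and z of pin_tip in the frame of hinge between -0.003 and 0.003 m and y of pin_tip in the frame of hinge between 0.08 and 0.088 m and x of pin in the frame of hinge between -0.003 and 0.003 m and z of pin in the frame of hinge between -0.003 and 0.003 m and angle between the y axis of pin and the y axis of hinge, either way round below 0.05 rad and angle between cover's own z axis and vertical below 0.05 rad and linear speed of each of pin, cover below 0.02 m/s); the robot touches nothing.
It fails at once if something is forced: the cover or enclosure is pushed with more than 45 N, or the pin rammed against the eyes with more than 90 N in all (contact force between the fingers and cover above 45 N or contact force between any of cover, the arm and enclosure above 45 N or contact force between pin and enclosure above 90 N or contact force between pin and cover above 90 N).
It fails at once if a bystander is moved by more than 25 mm (distance of any of lamp_red, lamp_green, lamp_white, contact_block, crimper from where it was at the start of the episode above 0.025 m).
It also fails if it takes over 72 s, if anything falls off the work surface, if the arm or the gripper's body presses on something with over 40 N, if the wrist force passes 120 N, or if a joint passes its speed limit or range.

## Robot

A 6-joint arm with a two-finger parallel gripper is mounted at the origin on the work surface. World frame = base frame: x ahead of the robot, y to its left, z up, the work surface at z = 0. Lengths are in m, angles in rad, forces in N, time in s.
With the tool pointing down it reaches from about 0.225 to 0.725 m from the base axis. Payload 3.1 kg.
Tool frame: the origin (TCP) lies at the centre of the arm's flange, where the gripper is bolted on; the fingertips stand 173 mm ahead of it and the grasp point (between the pads) lies 155 mm ahead of it (grip_depth is the distance from the TCP to the grasp point, in m); y points along the fingers, z is the direction in which the jaws open and shut, and the axes are right-handed (so a half turn about y gives the same grasp; the last joint's range is limited). The gripper opens to 85 mm and grips with 20 to 120 N. Pads are 22 mm wide; open, the fingers measure 114 mm over their backs; the gripper's body (76 mm by 85 mm) begins 54 mm behind the grasp point. The pads swing forward as they close: fully open they stand 13 mm farther back than shut.
Start: joints at [-1.435, 0.048, 0.099, 1.622, 0, 1.443], TCP at [0.137, -0.507, 0.405] pointing down, gripper open.
Joint ranges: [-2.91, 2.91], [-0.99, 1.94], [-1.21, 1.42], [-2.12, 2.29], [-1.49, 1.47], [-3.14, 3.14]. Speed limits (rad/s): [2.79, 2.79, 3.14, 3.14, 3.14, 3.14].

## Interface

Orientations are given as a unit quaternion [x, y, z, w].
In Python, from rig import * gives the robot as it stands. The module is installed in compiled form; this text tells all that it offers.
- The arm moves only by the shell command python3 -m inch 'ROWS' [FORCE]. ROWS is a JSON object of lists of equal length, an entry for each row: "dr": the turn, a rotation vector about the tool's x, y, z in degrees, a list of three; "linear": the shift along the tool's x, y, z in mm, a list of three; "fingers": the opening, from 0 (shut) to 1 (fully open). In form: {"dr": [[ax, ay, az], ...], "linear": [[dx, dy, dz], ...], "fingers": [fingers, ...]}. A call has 1 to 8 rows; each row is the pose to reach, as a shift and turn from the pose measured when the call began, along the tool's axes at that moment; what a row does not reach only later rows make up. A row lasts 1/12 s, in which the tool goes at most 41.7 mm and 7.16 degrees, less where a joint would pass 70% of its speed; a pose out of reach is approached as far as the arm can. A call with a gripper value outside its range is refused whole. The fingers move at their own pace and stop on an object; FORCE is the grip in N (left out, the last holds). Time passes only in rows, so rows that repeat a pose let the fingers close. It gives the time, the measured TCP pose, the force and the opening at its end, in the units of the state.
- sense(): the state, without advancing time (a new reading comes with each control period).
- snapshot(name): name is "scene" or "top" or "wrist"; returns the picture (480x640x3 uint8, red, green, blue); there is no depth.
- get_calibration(name): a dict with "intrinsics" (3x3 intrinsics, pixels), "R" (3x3) and "t" (3): a world point X has camera coordinates R X + t. Camera axes: x right, y down, z forward; pixel columns grow to the right and rows downward; lengths in m; the calibration is good to about 2 mm. A picture is of the moment at which its call begins: read the wrist's pose just before it. get_calibration takes no time and is no camera call; for the wrist camera it gives the pose at the moment of the call.
- close_job(): hands the job in, once; it reports no verdict.
The state is a dict: "time": time; "q": joint angles; "joint_velocities": joint speeds; "effort": joint torques, N m; "eef_pos": TCP position; "orientation": TCP orientation; "wrist_force": force on the tool from outside, world axes, zero at the start; "ft_torque": the same for the moment, N m; "finger_gap": finger opening in m.
Only numpy, scipy, OpenCV 4.12 (cv2) and the standard library are available. Lean on these libraries where they do the work, as an engineer would, in place of code of your own. Each camera call takes 0.05 s, during which the arm holds its last target. There are 200 camera calls.

## Working session

There is one attempt and no reset: what is moved stays moved. The work goes in short steps, Python scripts to look and compute and a shell command to move; the robot and the scene stay as the last step left them, time stands still between calls to the robot, and variables do not carry over. Pictures are saved under pics/ and viewed, about 8 in all and at most 12, crops included, and the job is handed in when it is done.

```bash
mkdir -p pics; python3 - <<'E'
from rig import *
import cv2,numpy as np
s=sense();print(s)
for n in("scene","top","wrist"):
    im=snapshot(n);cv2.imwrite(f"pics/{n}0.png",im[...,::-1]);c=get_calibration(n);print(n,np.round(c["intrinsics"],1).tolist(),np.round(c["R"],3).tolist(),np.round(c["t"],4).tolist())
E
```

```text
{'time': 0.0, 'q': array([-1.43480967e+00,  4.87114465e-02,  9.75585422e-02,  1.62199812e+00,
        2.06223559e-05,  1.44302455e+00]), 'joint_velocities': array([-0.0011196 , -0.00027701,  0.00054892, -0.00134408, -0.00138039,
       -0.00142787]), 'effort': array([-3.39427243e-04, -3.38778806e+01,  3.20016003e+01,  2.01812322e-02,
       -1.80854022e-04,  2.53436440e-06]), 'eef_pos': array([ 0.1368483 , -0.50662424,  0.40351743]), 'orientation': array([-0.09297867,  0.70179869, -0.70013362,  0.09298641]), 'wrist_force': array([ 0.14155582, -0.13692857, -0.12545631]), 'ft_torque': array([-0.07184954,  0.01970904, -0.04844117]), 'finger_gap': 0.08513393590758}
scene [[459.6, 0.0, 315.8], [0.0, 459.6, 244.6], [0.0, 0.0, 1.0]] [[-0.87, 0.492, 0.015], [0.365, 0.665, -0.651], [-0.33, -0.561, -0.759]] [0.4263, -0.1162, 1.2814]
top [[547.4, 0.0, 328.4], [0.0, 547.4, 243.9], [0.0, 0.0, 1.0]] [[-0.019, -1.0, -0.017], [-0.992, 0.021, -0.124], [0.124, 0.014, -0.992]] [0.011, 0.4773, 1.2827]
wrist [[396.2, 0.0, 318.9], [0.0, 396.2, 237.0], [0.0, 0.0, 1.0]] [[0.261, -0.965, -0.002], [-0.93, -0.252, 0.268], [-0.26, -0.068, -0.963]] [-0.5247, -0.0344, 0.3779]
```

View pics/top0.png

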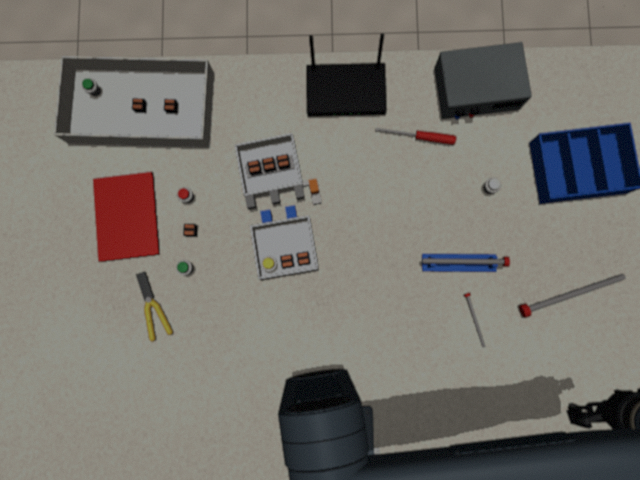

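View pics/scene0.png

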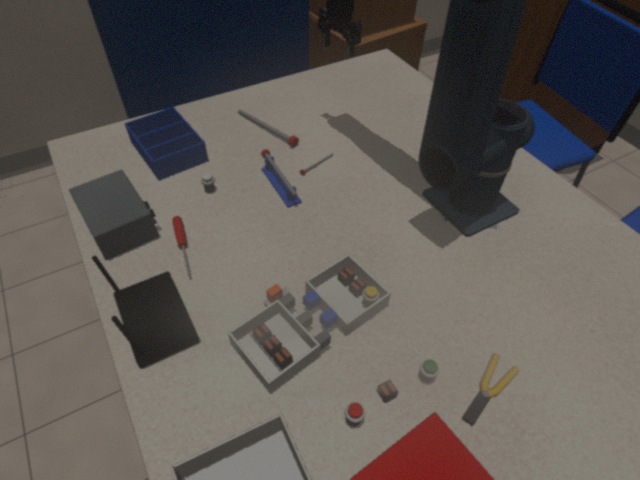

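The top view shows the enclosure at (270,165), the cover at (285,248) with its blue eyes at (266,216) and (291,212), the orange eye at (314,186) and the rack at (459,263). Things that could be taken for the pin: the one in the rack (465,262), a long one lying loose (570,297) and a short one lying loose (475,320). The rack pin is the middle-sized one, and I'll check it in a crop.

```bash
cat > h.py <<'E'
from rig import *
import cv2,numpy as np
from scipy.spatial.transform import Rotation as R
def ray(c,u,v,z):
    K,Rm,t=map(np.array,(c["intrinsics"],c["R"],c["t"]))
    d=Rm.T@np.linalg.inv(K)@[u,v,1]; o=-Rm.T@t
    return o+d*(z-o[2])/d[2]
def proj(c,X):
    p=np.array(c["R"])@X+c["t"]; p=np.array(c["intrinsics"])@p; return p[:2]/p[2]
def snap(n,f):
    c=get_calibration(n); im=snapshot(n)[...,::-1].copy(); cv2.imwrite(f"pics/{f}.png",im); return c,im
def blobs(im,lo,hi,amin=8):
    m=cv2.inRange(cv2.cvtColor(im,cv2.COLOR_BGR2HSV),lo,hi)
    n,l,s,c=cv2.connectedComponentsWithStats(m)
    return [(s[i].tolist(),c[i].round(1).tolist(),cv2.minAreaRect(np.argwhere(l==i)[:,::-1].astype(np.float32))) for i in range(1,n) if s[i][4]>=amin]
def tool():
    s=sense(); return s,R.from_quat(s["orientation"])
def show(): 
    s,r=tool(); print("t",round(s["time"],2),"tcp",s["eef_pos"].round(4),"grasp",(s["eef_pos"]+r.apply([.155,0,0])).round(4),"gap",round(s["finger_gap"],4),"F",s["wrist_force"].round(1)); print(r.as_matrix().round(3))
def togo(X,yaw=None):
    """shift (mm, tool axes) bringing grasp point to X"""
    s,r=tool(); return (r.inv().apply(np.array(X)-(s["eef_pos"]+r.apply([.155,0,0])))*1000).round(1)
E
python3 - <<'E'
from h import *
show()
im=cv2.imread("pics/top0.png"); c=get_calibration("top")
for n,lo,hi,z in(("orange",(5,150,80),(18,255,255),.05),("blue",(105,110,60),(125,255,255),.05),("red",(0,150,60),(4,255,255),.045)):
    for b in blobs(im,lo,hi): print(n,b[0],b[1],ray(c,*b[1],z).round(4),np.round(b[2][2],1))
a=im[120:290,220:340];b=im[235:355,410:640]
cv2.imwrite("pics/crop1.png",np.hstack([cv2.resize(a,None,fx=3.5,fy=3.5,interpolation=3)[:595],np.zeros((595,1,3),np.uint8),cv2.resize(cv2.copyMakeBorder(b,0,178-0,0,0,0),None,fx=1.6,fy=2,interpolation=3)[:595,:370]]))
E
```

```text
t 0.15 tcp [ 0.1369 -0.5067  0.4038] grasp [-0.0128 -0.5471  0.4037] gap 0.0856 F [ 0.1 -0.3 -0.6]
[[-0.965 -0.     0.261]
 [-0.261  0.002 -0.965]
 [-0.    -1.    -0.002]]
orange [134, 100, 6, 2, 10] [136.3, 100.5] [0.8396 0.4662 0.05  ] 90.0
orange [166, 101, 8, 2, 12] [169.6, 101.4] [0.8352 0.384  0.05  ] 90.0
orange [133, 105, 4, 3, 9] [134.7, 106.0] [0.8256 0.4698 0.05  ] 90.0
orange [166, 106, 7, 3, 17] [168.8, 107.1] [0.8207 0.3857 0.05  ] 90.0
orange [264, 159, 8, 3, 13] [267.5, 160.1] [0.6816 0.1443 0.05  ] 71.6
orange [249, 163, 5, 2, 8] [251.2, 163.5] [0.6741 0.1837 0.05  ] 90.0
orange [280, 162, 8, 4, 13] [284.1, 163.3] [0.6727 0.1042 0.05  ] 78.7
orange [310, 180, 8, 12, 79] [313.2, 185.7] [0.616 0.035 0.05 ] 90.0
orange [185, 232, 8, 3, 18] [188.4, 232.9] [0.5082 0.3335 0.05  ] 90.0
orange [298, 253, 9, 4, 14] [302.1, 254.5] [0.451  0.0637 0.05  ] 81.9
orange [282, 256, 9, 3, 14] [285.5, 257.4] [0.4449 0.103  0.05  ] 81.9
orange [300, 260, 5, 4, 10] [301.5, 261.7] [0.434  0.0654 0.05  ] 63.4
orange [286, 263, 6, 3, 9] [288.4, 263.9] [0.4294 0.0963 0.05  ] 90.0
blue [539, 123, 101, 76, 3733] [584.1, 164.1] [ 0.6538 -0.6122  0.05  ] 83.1
blue [286, 206, 10, 12, 101] [290.6, 211.5] [0.5545 0.0898 0.05  ] 80.5
blue [261, 210, 11, 12, 106] [266.0, 215.7] [0.5456 0.1485 0.05  ] 78.7
blue [422, 254, 75, 5, 297] [458.2, 256.0] [ 0.4399 -0.3025  0.05  ] 0.0
blue [422, 264, 76, 7, 492] [458.3, 267.1] [ 0.4138 -0.3015  0.05  ] 0.0
red [416, 131, 40, 13, 310] [435.9, 137.2] [ 0.7303 -0.2638  0.045 ] 8.1
red [94, 173, 65, 88, 4885] [125.5, 216.5] [0.552 0.487 0.045] 85.5
red [179, 189, 10, 10, 75] [183.2, 193.5] [0.6052 0.3487 0.045 ] 90.0
red [504, 257, 5, 9, 38] [506.2, 261.1] [ 0.426  -0.4153  0.045 ] 90.0
red [465, 294, 5, 3, 10] [466.7, 294.8] [ 0.3491 -0.319   0.045 ] 90.0
red [521, 305, 10, 12, 74] [525.9, 310.0] [ 0.3113 -0.454   0.045 ] 69.4
```

View pics/crop1.png

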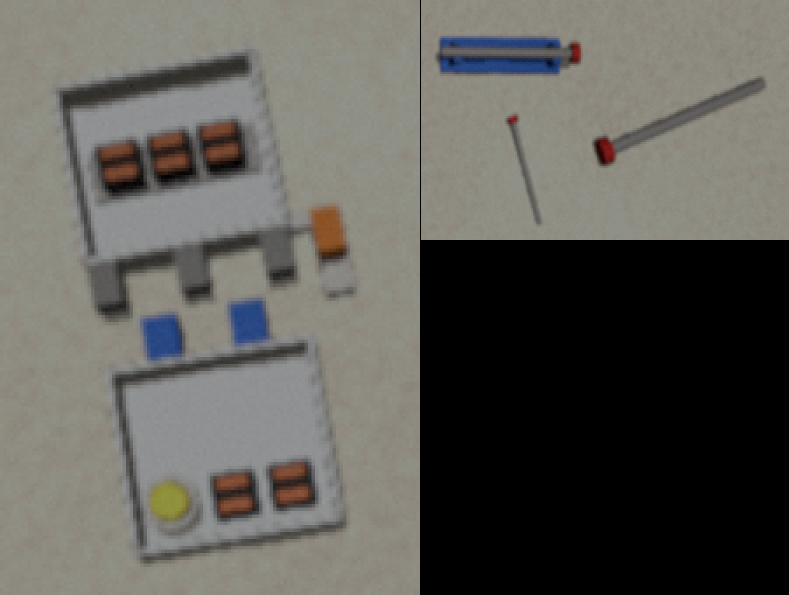

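```bash
sed -i 's/r.apply(\[.155,0,0\])/r.apply([0,.155,0])/g' h.py
python3 -m inch '{"dr":[[0,-85,0],[0,-85,0],[0,-85,0],[0,-85,0],[0,-85,0],[0,-85,0],[0,-85,0],[0,-85,0]],"linear":[[-571,0,-453],[-571,0,-453],[-571,0,-453],[-571,0,-453],[-571,0,-453],[-571,0,-453],[-571,0,-453],[-571,0,-453]],"fingers":[0,0,0,0,0,0,0,0]}' 60
python3 - <<'E'
from h import *
show();print(togo([.57,.08,.245]))
E
```

```text
time: 0.82
eef_pos: [0.3355, -0.2368, 0.4045]
orientation: [-0.419, 0.57, -0.569, 0.42]
wrist_force: [1.2, -0.1, -0.6]
finger_gap: 0.0001
t 0.82 tcp [ 0.3355 -0.2368  0.4045] grasp [ 0.3355 -0.2366  0.2495] gap 0.0001 F [ 1.2 -0.1 -0.6]
[[-0.297  0.     0.955]
 [-0.955  0.001 -0.297]
 [-0.001 -1.    -0.   ]]
[-372.     5.   129.9]
```

```bash
python3 -m inch '{"dr":[[0,-27,0],[0,-27,0],[0,-27,0],[0,-27,0],[0,-27,0],[0,-27,0],[0,-27,0],[0,-27,0]],"linear":[[-372,0,130],[-372,0,130],[-372,0,130],[-372,0,130],[-372,0,130],[-372,0,130],[-372,0,130],[-372,0,130]],"fingers":[0,0,0,0,0,0,0,0]}'
python3 - <<'E'
from h import *
show();print(togo([.57,.08,.245]))
c,im=snap("wrist","w1"); np.savez("pics/w1.npz",**c)
for n,lo,hi,z in(("orange",(5,150,80),(18,255,255),.05),("blue",(105,110,60),(125,255,255),.05)):
    for b in blobs(im,lo,hi,100): print(n,b[0],b[1],ray(c,*b[1],z).round(4),np.round(b[2][2],1))
E
```

```text
time: 1.48
eef_pos: [0.5336, 0.0316, 0.4046]
orientation: [-0.54, 0.456, -0.455, 0.541]
wrist_force: [0.1, -1.1, 0.4]
finger_gap: -0.0003
t 1.48 tcp [0.5336 0.0316 0.4046] grasp [0.5336 0.0318 0.2496] gap -0.0003 F [ 0.1 -1.1  0.4]
[[ 0.17   0.     0.986]
 [-0.986  0.001  0.17 ]
 [-0.001 -1.     0.   ]]
[-41.4   4.6  44. ]
orange [403, 207, 35, 22, 633] [420.6, 218.2] [0.6186 0.0403 0.05  ] 90.0
blue [350, 48, 32, 32, 936] [365.6, 62.7] [0.5493 0.1502 0.05  ] 90.0
blue [348, 129, 30, 25, 676] [362.1, 140.8] [0.5581 0.0936 0.05  ] 2.7
blue [172, 408, 24, 20, 241] [180.6, 415.9] [ 0.4365 -0.1896  0.05  ] 57.3
```

View pics/w1.png

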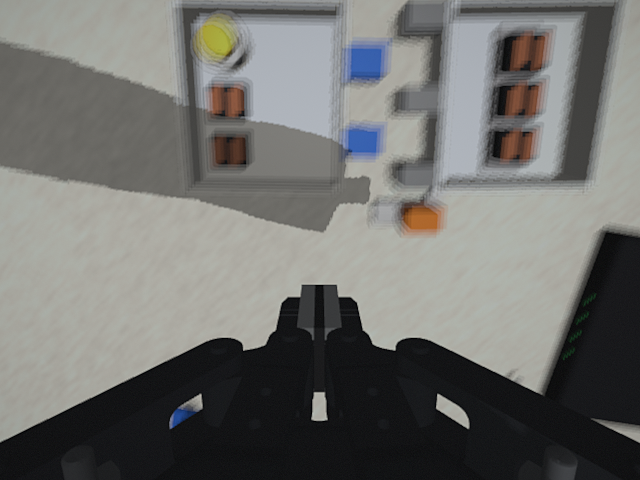

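This view is blurred by motion. The cover's blue eyes are at (366,63) and (362,141), the grey ones at (420,17/100/173) and the orange one at (421,218). I'll settle the arm a bit further along and measure there.

```bash
python3 -m inch '{"dr":[[0,0,0],[0,0,0],[0,0,0],[0,0,0],[0,0,0]],"linear":[[-35,0,20],[-45,0,20],[-45,0,20],[-45,0,20],[-45,0,20]],"fingers":[0,0,0,0,0]}'
python3 - <<'E'
from h import *
show()
c,im=snap("wrist","w2"); np.savez("pics/w2.npz",**c)
for n,lo,hi,z in(("orange",(5,150,80),(18,255,255),.05),("blue",(105,110,60),(125,255,255),.05)):
    for b in blobs(im,lo,hi,100): print(n,b[0],b[1],ray(c,*b[1],z).round(4),np.round(b[2],1) if 0 else b[2])
cv2.imwrite("pics/w2c.png",cv2.resize(im[:310,120:560],None,fx=1.8,fy=1.8,interpolation=2))
E
```

```text
time: 1.95
eef_pos: [0.5486, 0.0838, 0.4028]
orientation: [-0.54, 0.455, -0.453, 0.544]
wrist_force: [-0.3, -0.2, 0.3]
finger_gap: -0.0002
t 1.95 tcp [0.5486 0.0838 0.4028] grasp [0.5488 0.0849 0.2478] gap -0.0002 F [-0.3 -0.2  0.3]
[[ 0.175  0.001  0.985]
 [-0.985  0.007  0.175]
 [-0.007 -1.     0.003]]
orange [367, 263, 38, 31, 1034] [385.8, 278.3] [0.6168 0.0383 0.05  ] ((385.5, 278.0), (30.0, 37.0), 90.0)
blue [310, 119, 38, 32, 1156] [328.3, 134.6] [0.546 0.148 0.05 ] ((328.5, 134.5), (31.0, 37.0), 90.0)
blue [309, 191, 36, 33, 1162] [326.2, 207.0] [0.5547 0.0909 0.05  ] ((326.5, 207.0), (32.0, 35.0), 90.0)
```

View pics/w2c.png

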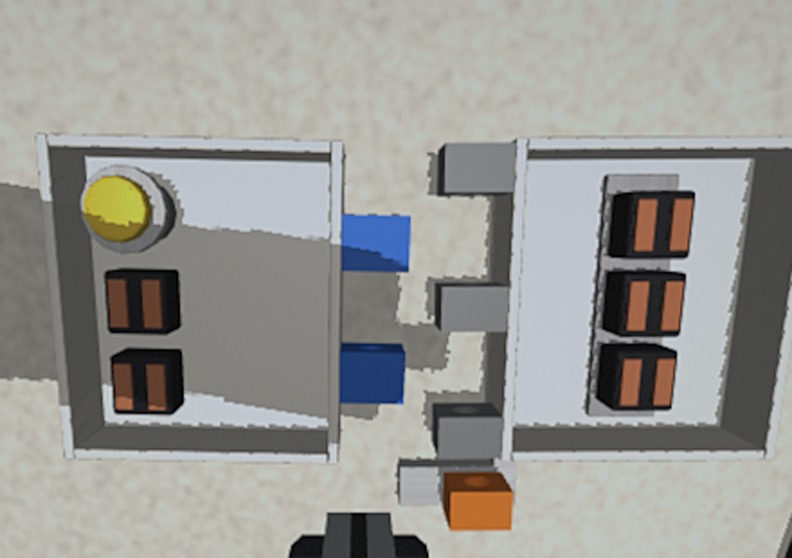

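The close view is sharp. The cover's hinge-side wall has its corners at crop (343,142) and (340,460). The enclosure wall runs from (516,139) to (503,460), and the orange eye's top is at (477,508), well off to +x. I'll turn these into a hinge frame.

```bash
python3 - <<'E'
from h import *
c=dict(np.load("pics/w2.npz")); im=cv2.imread("pics/w2.png")
P=lambda u,v,z=.05:ray(c,120+u/1.8,v/1.8,z)
def frame(a,b,x,name): # a at y=+72,b at y=-72, both at local x
    d=(a-b)[:2];L=np.hypot(*d);ey=d/L;ex=np.array([ey[1],-ey[0]]);yaw=np.arctan2(ex[1],ex[0])
    o=(a+b)[:2]/2-ex*x; print(name,"len",L.round(4),"yaw",yaw.round(4),"orig",o.round(4)); return o,ex,ey
o,ex,ey=frame(P(516,139),P(503,460),.015,"encl")
o2,ex2,ey2=frame(P(343,142),P(340,460),-.015,"cover")
loc=lambda p:np.round([(p[:2]-o)@ex*1000,(p[:2]-o)@ey*1000],1)
print("cover org in hinge",loc(o2))
for n,q in dict(encl_far1=(792,137),encl_far2=(770,458),cov_far1=(37,134),cov_far2=(66,458),g1=(445,195),g2=(440,330),g3=(440,460),oL=(449,529),oR=(512,529),oT=(512,490),blueR=(409,271),blueR2=(404,403)).items(): print(n,loc(P(*q)))
# yellow rows for lamp etc. not needed
E
```

```text
encl len 0.1419 yaw 0.1904 orig [0.5955 0.1273]
cover len 0.1407 yaw 0.1603 orig [0.5513 0.1189]
cover org in hinge [-45.    0.1]
encl_far1 [131.3  70.1]
encl_far2 [141.4 -71.9]
cov_far1 [-186.3   75.8]
cov_far2 [-191.5  -66.8]
g1 [-14.5  48.9]
g2 [-15.8  -9. ]
g3 [-14.8 -70.5]
oL [  -9.9 -105.8]
oR [  20.7 -106.2]
oT [ 19.9 -86.1]
blueR [-29.9  17.2]
blueR2 [-31.9 -42.5]
```

```bash
python3 -m inch '{"dr":[[0,-0.8,0],[0,-0.8,0],[0,-0.8,0],[0,-0.8,0],[0,-0.8,0],[0,-0.8,0],[0,-0.8,0],[0,-0.8,0]],"linear":[[-20,15,-25],[-32,40,-42],[-32,80,-42],[-32,115,-42],[-32,140,-42],[-32,150,-42],[-32,150,-42],[-32,150,-42]],"fingers":[0,0,0,0,0,0,0,0]}'
cat >> h.py <<'E'
O=np.array([.5955,.1273]);YAW=.1904;EX=np.array([np.cos(YAW),np.sin(YAW)]);EY=np.array([-EX[1],EX[0]])
def hw(x,y,z): return np.r_[O+EX*x/1000+EY*y/1000,z/1000]
def st():
    s,r=tool();g=s["eef_pos"]+r.apply([0,.155,0]);d=g[:2]-O;f=s["wrist_force"];m=r.as_matrix()
    print("t",round(s["time"],2),"grasp in hinge mm",np.round([d@EX*1000,d@EY*1000,g[2]*1000],1),"yaw err deg",round(np.degrees(np.arctan2(m[1,2],m[0,2])-YAW),2),"down",m[:,1].round(4),"gap",round(s["finger_gap"]*1000,1),"F hinge",np.round([f[:2]@EX,f[:2]@EY,f[2]],1))
E
python3 -c "
from h import *
st();print(togo(hw(-95,0,38)))"
```

```text
time: 2.67
eef_pos: [0.5021, 0.1079, 0.2539]
orientation: [-0.542, 0.452, -0.45, 0.547]
wrist_force: [1.3, -0.3, 0.0]
finger_gap: -0.0003
t 2.67 grasp in hinge mm [-94.8  -0.4  98.9] yaw err deg -0.16 down [ 0.0023  0.007  -1.    ] gap -0.3 F hinge [ 1.2 -0.6  0. ]
[ 0.  60.9 -0.4]
```

```bash
python3 -m inch '{"dr":[[0,0,0],[0,0,0],[0,0,0],[0,0,0],[0,0,0],[0,0,0]],"linear":[[0,30,0],[0,55,0],[0,61,0],[0,61,4],[0,61,8],[0,61,10]],"fingers":[0,0,0,0,0,0]}'
python3 -c "
from h import *
st()"
python3 -m inch '{"dr":[[0,0,0],[0,0,0],[0,0,0],[0,0,0],[0,0,0],[0,0,0],[0,0,0],[0,0,0]],"linear":[[0,0,4],[0,0,8],[0,0,12],[0,0,16],[0,0,20],[0,0,24],[0,0,28],[0,0,30]],"fingers":[0,0,0,0,0,0,0,0]}'
python3 -c "
from h import *
st()"
```

```text
time: 3.17
eef_pos: [0.5142, 0.1103, 0.1958]
orientation: [-0.541, 0.451, -0.451, 0.548]
wrist_force: [0.4, 0.7, 0.4]
finger_gap: 0.0001
t 3.17 grasp in hinge mm [-81.6  -0.4  40.8] yaw err deg -0.17 down [ 0.0078  0.0075 -0.9999] gap 0.1 F hinge [0.6 0.6 0.4]
time: 3.83
eef_pos: [0.5437, 0.116, 0.197]
orientation: [-0.541, 0.451, -0.451, 0.548]
wrist_force: [-5.8, -1.0, 5.0]
finger_gap: 0.0002
t 3.83 grasp in hinge mm [-51.8  -0.4  42. ] yaw err deg -0.16 down [ 0.0063  0.0071 -1.    ] gap 0.2 F hinge [-5.9  0.1  5. ]
```

```bash
python3 -m inch '{"dr":[[0,0,0],[0,0,0],[0,0,0],[0,0,0],[0,0,0]],"linear":[[0,0,3],[0,0,6],[0,0,9],[0,0,11],[0,0,12]],"fingers":[0,0,0,0,0]}'
python3 -c "
from h import *
st()
c,im=snap('wrist','w3'); np.savez('pics/w3.npz',**c)"
```

```text
time: 4.25
eef_pos: [0.5557, 0.1182, 0.1972]
orientation: [-0.541, 0.451, -0.451, 0.548]
wrist_force: [-3.9, -1.4, 0.6]
finger_gap: 0.0003
t 4.25 grasp in hinge mm [-39.7  -0.5  42.2] yaw err deg -0.16 down [ 0.0061  0.007  -1.    ] gap 0.3 F hinge [-4.1 -0.7  0.6]
```

View pics/w3.png

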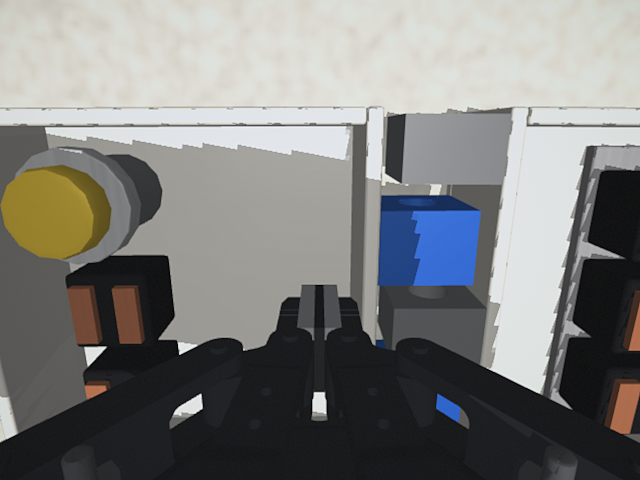

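The blue eye sits between the grey ones, with its right edge at column 478. The enclosure wall is at column 497, so about 6 mm remains. I'll push on gently until the force rises.

```bash
python3 -m inch '{"dr":[[0,0,0],[0,0,0],[0,0,0],[0,0,0]],"linear":[[0,0,2],[0,0,4],[0,0,4.5],[0,0,4.5]],"fingers":[0,0,0,0]}'
python3 -c "
from h import *
st()"
python3 -m inch '{"dr":[[0,0,0],[0,0,0]],"linear":[[0,0,0.7],[0,0,1.2]],"fingers":[0,0]}'
python3 -c "
from h import *
st()"
```

```text
time: 4.63
eef_pos: [0.5602, 0.1191, 0.1971]
orientation: [-0.541, 0.451, -0.451, 0.548]
wrist_force: [-4.2, -0.9, 1.8]
finger_gap: -0.0001
t 4.63 grasp in hinge mm [-35.1  -0.5  42.1] yaw err deg -0.16 down [ 0.0062  0.007  -1.    ] gap -0.1 F hinge [-4.3 -0.1  1.8]
time: 4.8
eef_pos: [0.5607, 0.1192, 0.1972]
orientation: [-0.542, 0.451, -0.451, 0.547]
wrist_force: [-8.0, -0.9, 5.3]
finger_gap: -0.0
t 4.8 grasp in hinge mm [-35.   -0.5  42.2] yaw err deg -0.16 down [ 0.0039  0.0065 -1.    ] gap -0.0 F hinge [-8.   0.6  5.3]
```

```bash
python3 -m inch '{"dr":[[0,0,0],[0,0,0]],"linear":[[0,0,1.0],[0,0,1.5]],"fingers":[0,0]}'
python3 -c "
from h import *
st()"
python3 -m inch '{"dr":[[0,0,0],[0,0,0]],"linear":[[0,0,0.8],[0,0,0.8]],"fingers":[0,0]}'
python3 -c "
from h import *
st();c,im=snap('wrist','w4'); cv2.imwrite('pics/w4c.png',im[90:330,330:600]) "
```

```text
time: 4.97
eef_pos: [0.5613, 0.1193, 0.1972]
orientation: [-0.543, 0.452, -0.45, 0.546]
wrist_force: [-7.1, -1.4, 3.4]
finger_gap: -0.0002
t 4.97 grasp in hinge mm [-34.8  -0.5  42.2] yaw err deg -0.16 down [ 0.0012  0.0059 -1.    ] gap -0.2 F hinge [-7.2 -0.   3.4]
time: 5.13
eef_pos: [0.5616, 0.1194, 0.1972]
orientation: [-0.543, 0.452, -0.45, 0.546]
wrist_force: [-5.8, -0.6, 2.8]
finger_gap: -0.0001
t 5.13 grasp in hinge mm [-34.7  -0.5  42.2] yaw err deg -0.17 down [-2.0e-04  5.5e-03 -1.0e+00] gap -0.1 F hinge [-5.8  0.5  2.8]
```

View pics/w4c.png

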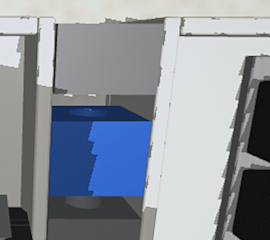

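```bash
python3 -m inch '{"dr":[[0,0,0],[0,0,0],[0,0,0]],"linear":[[0,0,1.5],[0,0,3],[0,0,3]],"fingers":[0,0,0]}'
python3 -c "
from h import *
st()"
```

```text
time: 5.43
eef_pos: [0.5627, 0.1197, 0.1973]
orientation: [0.545, -0.454, 0.448, -0.544]
wrist_force: [-9.8, -1.7, 6.3]
finger_gap: 0.0004
t 5.43 grasp in hinge mm [-34.4  -0.4  42.3] yaw err deg -0.17 down [-0.0059  0.0043 -1.    ] gap 0.4 F hinge [-10.    0.2   6.3]
```

The blue eye's right edge now meets the enclosure wall. The fingertip stays at -34.5 mm while the push rises to 10 N, so the cover is home. I'll back off, lift, and check from the earlier viewpoint.

```bash
python3 -m inch '{"dr":[[0,0,0],[0,0,0],[0,0,0],[0,0,0],[0,0,0],[0,0,0],[0,0,0],[0,0,0]],"linear":[[0,0,-14],[0,-30,-18],[0,-70,-18],[20,-110,-18],[40,-150,-18],[45,-185,-18],[45,-185,-18],[45,-185,-18]],"fingers":[0,0,0,0,0,0,0,0]}'
python3 - <<'E'
from h import *
st()
c,im=snap("wrist","w5"); np.savez("pics/w5.npz",**c)
for n,lo,hi,z in(("orange",(5,150,80),(18,255,255),.05),("blue",(105,110,60),(125,255,255),.05)):
    for b in blobs(im,lo,hi,300):
        x,y,w,h,_=b[0]
        for q in((x,y+h),(x+w,y+h)):
            d=ray(c,*q,z)[:2]-O; print(n,q,"hinge",np.round([d@EX*1000,d@EY*1000],1))
print("go",togo([.427,-.35,.195]))
E
```

```text
time: 6.1
eef_pos: [0.5566, 0.0708, 0.3872]
orientation: [-0.541, 0.45, -0.452, 0.547]
wrist_force: [0.8, -0.4, 0.2]
finger_gap: -0.0001
t 6.1 grasp in hinge mm [-47.7 -47.6 232.2] yaw err deg -0.24 down [ 0.0071  0.0047 -1.    ] gap -0.1 F hinge [ 0.7 -0.5  0.2]
orange (361, 284) hinge [ -11.3 -105.3]
orange (399, 284) hinge [  20.2 -105.5]
blue (359, 130) hinge [-15.7  17.8]
blue (400, 130) hinge [14.9 17.7]
blue (357, 209) hinge [-16.  -42.1]
blue (396, 209) hinge [ 14.7 -42.3]
go [ 390.7   32.1 -205.2]
```

The cover is home: both blue eyes are centred at hinge x ≈ -0.5 mm with y spans as expected. The orange eye is at about +5 mm. On to the pin.

```bash
python3 -m inch '{"dr":[[0,11,0],[0,11,0],[0,11,0],[0,11,0],[0,11,0],[0,11,0],[0,11,0],[0,11,0]],"linear":[[390,20,-205],[390,20,-205],[390,20,-205],[390,20,-205],[390,20,-205],[390,20,-205],[390,20,-205],[390,20,-205]],"fingers":[0.5,0.5,0.5,0.5,0.5,0.5,0.5,0.5]}'
python3 -c "
from h import *
show();print(togo([.427,-.35,.195]))"
```

```text
time: 6.82
eef_pos: [0.4572, -0.2486, 0.3646]
orientation: [-0.497, 0.503, -0.5, 0.5]
wrist_force: [1.4, 0.2, 0.5]
finger_gap: 0.0428
t 6.82 tcp [ 0.4572 -0.2486  0.3646] grasp [ 0.4572 -0.2477  0.2096] gap 0.0428 F [1.4 0.2 0.5]
[[-0.004 -0.     1.   ]
 [-1.     0.006 -0.004]
 [-0.006 -1.    -0.   ]]
[102.5  14.  -29.7]
```

```bash
python3 -m inch '{"dr":[[0,0,0.35],[0,0,0.35],[0,0,0.35],[0,0,0.35],[0,0,0.35],[0,0,0.35]],"linear":[[40,14,-12],[80,14,-25],[102,14,-30],[102,14,-30],[102,14,-30],[102,14,-30]],"fingers":[0.5,0.5,0.5,0.5,0.5,0.5]}'
python3 - <<'E'
from h import *
show()
c,im=snap("wrist","w6"); np.savez("pics/w6.npz",**c)
for n,lo,hi,z in(("red",(0,150,40),(6,255,255),.045),("blue",(105,110,40),(125,255,255),.047)):
    for b in blobs(im,lo,hi,100): print(n,b[0],b[1],ray(c,*b[1],z).round(4),b[2])
E
```

```text
time: 7.32
eef_pos: [0.4269, -0.3498, 0.3484]
orientation: [-0.496, 0.505, -0.497, 0.502]
wrist_force: [0.2, -0.2, -0.1]
finger_gap: 0.0426
t 7.32 tcp [ 0.4269 -0.3498  0.3484] grasp [ 0.4267 -0.3476  0.1934] gap 0.0426 F [ 0.2 -0.2 -0.1]
[[-0.004 -0.001  1.   ]
 [-1.     0.015 -0.004]
 [-0.015 -1.    -0.001]]
red [216, 185, 17, 22, 259] [223.3, 195.7] [ 0.3609 -0.3238  0.045 ] ((223.4000244140625, 195.70001220703125), (20.55480194091797, 14.23024845123291), 71.56504821777344)
red [304, 305, 33, 26, 630] [319.9, 319.1] [ 0.4275 -0.4174  0.045 ] ((320.0, 317.5), (25.0, 32.0), 90.0)
red [163, 334, 33, 21, 245] [178.9, 344.8] [ 0.3193 -0.4386  0.045 ] ((179.17649841308594, 344.2059326171875), (13.096923828125, 35.65273666381836), 75.96376037597656)
blue [295, 52, 23, 241, 4601] [305.0, 165.8] [ 0.4178 -0.3034  0.047 ] ((305.6092224121094, 171.95652770996094), (21.104154586791992, 240.0889892578125), 0.46205270290374756)
blue [329, 53, 27, 241, 4341] [341.3, 167.0] [ 0.4423 -0.3043  0.047 ] ((341.1558532714844, 172.94830322265625), (19.524024963378906, 240.70664978027344), 2.2025983333587646)
blue [579, 383, 61, 47, 1461] [618.9, 399.7] [ 0.6635 -0.4868  0.047 ] ((609.0, 406.0), (46.0, 60.0), 90.0)
blue [519, 407, 22, 31, 293] [529.4, 421.5] [ 0.5955 -0.5069  0.047 ] ((530.52490234375, 421.97247314453125), (34.191532135009766, 11.000753402709961), 41.987213134765625)
blue [475, 438, 39, 42, 762] [488.0, 464.8] [ 0.5667 -0.5492  0.047 ] ((485.797119140625, 466.0718994140625), (55.901588439941406, 22.43976593017578), 47.290611267089844)
```

View pics/w6.png

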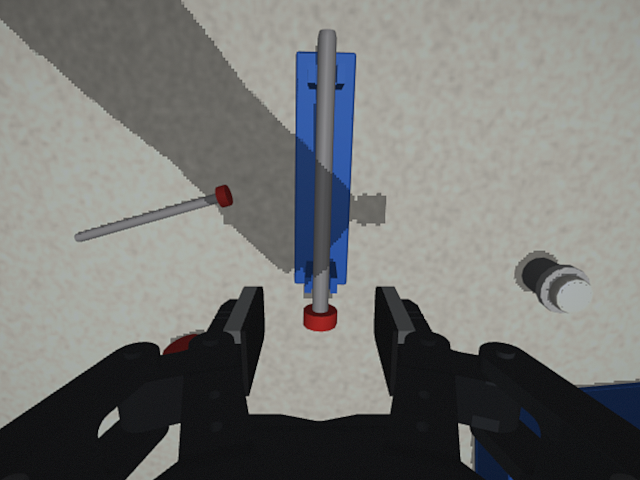

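The view shows the middle pin in the rack, with its tip at (327,32) and its head at (320,318). The short one is at left (150,215), the long one is hidden behind the finger, and the white lamp is at (570,293), clear of the jaws.

```bash
python3 - <<'E'
from h import *
c=dict(np.load("pics/w6.npz")); im=cv2.imread("pics/w6.png")
hsv=cv2.cvtColor(im,cv2.COLOR_BGR2HSV)
pts=[]
for r in range(60,300,12):
    row=im[r,290:360].astype(int); g=np.where((hsv[r,290:360,1]<60)&(row.max(1)>30))[0]
    g=g[(g>12)&(g<50)]
    if len(g)>5: pts.append(ray(c,290+g.mean(),r,.047))
pts=np.array(pts); k=np.polyfit(pts[:,1],pts[:,0],1); print("dx/dy",k[0],"resid mm",((np.polyval(k,pts[:,1])-pts[:,0])*1e3).round(1))
tip=ray(c,327.5,30,.045);print("tip",tip,"x on line",np.polyval(k,tip[1]))
print("neck top",ray(c,320,306,.051), "head top", ray(c,320,309,.058))
y=tip[1]-.190+.046
print("head-underside y",tip[1]-.19,"grip at y",y,"x",np.polyval(k,y)); print("togo above",togo([np.polyval(k,y),y,.1]))
E
```

```text
dx/dy 0.025694372257788645 resid mm [-0.2 -0.1  0.  -0.2 -0.   0.1  0.2  0.1 -0.1 -0.   0.1 -0.1  0.1 -0.1
  0.4  0.2  0.3  0.5 -0.1 -1. ]
tip [ 0.43290112 -0.21976085  0.045     ] x on line 0.4324726482901736
neck top [ 0.4275941  -0.40402595  0.051     ] head top [ 0.42759028 -0.40313786  0.058     ]
head-underside y -0.4097608529409655 grip at y -0.3637608529409655 x 0.42877265868505204
togo above [17.9 93.7  1.9]
```

```bash
python3 -m inch '{"dr":[[0,1.25,-0.8],[0,1.25,-0.8],[0,1.25,-0.8],[0,1.25,-0.8],[0,1.25,-0.8]],"linear":[[12,30,2],[12,70,2],[12,93,2],[12,93,2],[12,93,2]],"fingers":[0.6,0.6,0.6,0.6,0.6]}'
python3 -c "
from h import *
show();print(togo([.4288,-.362,.051]))"
```

```text
time: 7.78
eef_pos: [0.4291, -0.358, 0.2541]
orientation: [-0.494, 0.507, -0.504, 0.494]
wrist_force: [0.5, -1.0, 1.0]
finger_gap: 0.0514
t 7.78 tcp [ 0.4291 -0.358   0.2541] grasp [ 0.4285 -0.3575  0.0991] gap 0.0514 F [ 0.5 -1.   1. ]
[[-0.023 -0.004  1.   ]
 [-1.     0.003 -0.022]
 [-0.003 -1.    -0.004]]
[ 4.6 48.1  0.6]
```

```bash
python3 -m inch '{"dr":[[0,0,0],[0,0,0],[0,0,0],[0,0,0],[0,0,0],[0,0,0],[0,0,0],[0,0,0]],"linear":[[4.5,20,0],[4.5,40,0],[4.5,48,0],[4.5,48,0],[4.5,48,0],[4.5,48,0],[4.5,48,0],[4.5,48,0]],"fingers":[0.6,0.6,0.6,0.6,0.3,0,0,0]}' 70
python3 -c "
from h import *
show()"
```

```text
time: 8.45
eef_pos: [0.4295, -0.363, 0.2083]
orientation: [-0.495, 0.506, -0.505, 0.494]
wrist_force: [-0.6, -0.2, 3.2]
finger_gap: 0.0088
t 8.45 tcp [ 0.4295 -0.363   0.2083] grasp [ 0.4293 -0.3629  0.0533] gap 0.0088 F [-0.6 -0.2  3.2]
[[-0.022 -0.001  1.   ]
 [-1.     0.001 -0.022]
 [-0.001 -1.    -0.001]]
```

```bash
python3 -m inch '{"dr":[[0,0,0],[0,0,0],[0,0,0]],"linear":[[0,0,0],[0,0,0],[0,0,0]],"fingers":[0,0,0]}'
python3 - <<'E'
from h import *
show(); c,im=snap("wrist","w7"); np.savez("pics/w7.npz",**c)
E
```

```text
time: 8.7
eef_pos: [0.4294, -0.3632, 0.2084]
orientation: [-0.495, 0.506, -0.505, 0.494]
wrist_force: [-1.2, 0.4, 2.0]
finger_gap: 0.0084
t 8.7 tcp [ 0.4294 -0.3632  0.2084] grasp [ 0.4293 -0.3631  0.0534] gap 0.0084 F [-1.2  0.4  2. ]
[[-0.023 -0.001  1.   ]
 [-1.     0.    -0.023]
 [-0.    -1.    -0.001]]
```

View pics/w7.png

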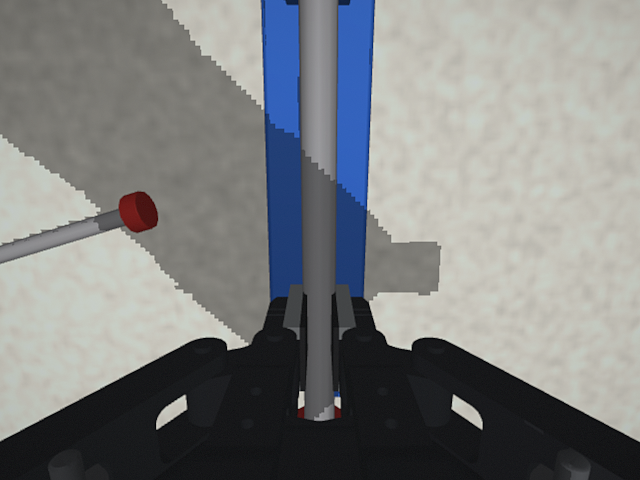

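The pin sits between the pads but low in them. I'll regrip about 5 mm deeper so it's held near the pad centre.

```bash
python3 -m inch '{"dr":[[0,0,0],[0,0,0],[0,0,0],[0,0,0],[0,0,0],[0,0,0],[0,0,0],[0,0,0]],"linear":[[0,0,0],[0,0,0],[0,6,0],[0,6,0],[0,6,0],[0,6,0],[0,6,0],[0,6,0]],"fingers":[0.3,0.3,0.3,0.3,0,0,0,0]}' 70
python3 -c "
from h import *
show()"
python3 -m inch '{"dr":[[0,0,0],[0,0,0],[0,0,0],[0,0,0]],"linear":[[0,-10,0],[0,-35,0],[0,-60,0],[0,-60,0]],"fingers":[0,0,0,0]}' 
python3 - <<'E'
from h import *
show();snap("wrist","w8")
g=hw(5,-107-160,35+100);print(g,togo(g))
E
```

```text
time: 9.42
eef_pos: [0.4293, -0.363, 0.2021]
orientation: [-0.495, 0.506, -0.505, 0.494]
wrist_force: [0.2, 1.5, -0.6]
finger_gap: 0.0091
t 9.42 tcp [ 0.4293 -0.363   0.2021] grasp [ 0.4291 -0.3628  0.0471] gap 0.0091 F [ 0.2  1.5 -0.6]
[[-0.022 -0.002  1.   ]
 [-1.     0.001 -0.022]
 [-0.001 -1.    -0.002]]
time: 9.75
eef_pos: [0.4309, -0.3646, 0.2687]
orientation: [0.495, -0.502, 0.509, -0.494]
wrist_force: [0.6, -1.5, 0.0]
finger_gap: 0.0088
t 9.75 tcp [ 0.4309 -0.3646  0.2687] grasp [ 0.4318 -0.3657  0.1137] gap 0.0088 F [ 0.6 -1.5  0. ]
[[-0.022  0.006  1.   ]
 [-1.    -0.007 -0.022]
 [ 0.007 -1.     0.006]]
[ 0.65093984 -0.13392868  0.135     ] [-236.   -23.8  214.6]
```

```bash
python3 -m inch '{"dr":[[0,-12.2,0],[0,-12.2,0],[0,-12.2,0],[0,-12.2,0],[0,-12.2,0],[0,-12.2,0],[0,-12.2,0],[0,-12.2,0]],"linear":[[-27,0,27],[-54,0,54],[-85,5,86],[-115,5,117],[-145,10,148],[-175,12,178],[-200,12,204],[-215,14,218]],"fingers":[0,0,0,0,0,0,0,0]}' 
python3 -c "
from h import *
st();print(togo(hw(5,-289,100)))"
```

```text
time: 10.47
eef_pos: [0.6557, -0.1505, 0.2507]
orientation: [-0.546, 0.447, -0.451, 0.546]
wrist_force: [0.2, -0.0, -0.6]
finger_gap: 0.0091
t 10.47 grasp in hinge mm [   7.1 -284.8   95.7] yaw err deg 0.21 down [ 0.0044 -0.0031 -1.    ] gap 9.1 F hinge [ 0.2 -0.1 -0.6]
[ 4.2 -4.3 -2.1]
```

```bash
python3 -m inch '{"dr":[[0,0.2,0.2],[0,0.2,0.2],[0,0.2,0.2],[0,0.2,0.2],[0,0.2,0.2]],"linear":[[4,15,-2],[4,30,-2],[4,36,-2],[4,36,-2],[4,36,-2]],"fingers":[0,0,0,0,0]}' 
python3 - <<'E'
from h import *
st();out=[]
for n in("scene","top"):
    c,im=snap(n,n+"9"); np.savez(f"pics/{n}9.npz",**c)
    p=proj(c,hw(5,-142,60)); print(n,p); x,y=p.astype(int)
    out.append(cv2.resize(im[y-40:y+40,x-50:x+50],None,fx=4,fy=4,interpolation=2)); print("origin",x-50,y-40)
cv2.imwrite("pics/tip9.png",np.hstack(out))
E
```

```text
time: 10.88
eef_pos: [0.654, -0.1551, 0.2135]
orientation: [-0.545, 0.45, -0.45, 0.546]
wrist_force: [-0.1, 0.3, -1.1]
finger_gap: 0.0089
t 10.88 grasp in hinge mm [   4.2 -288.2   58.5] yaw err deg -0.02 down [ 0.0012  0.0011 -1.    ] gap 8.9 F hinge [-0.1  0.3 -1.1]
scene [260.61143572 273.95857093]
origin 210 233
top [332.35735163 179.65101023]
origin 282 139
```

View pics/tip9.png

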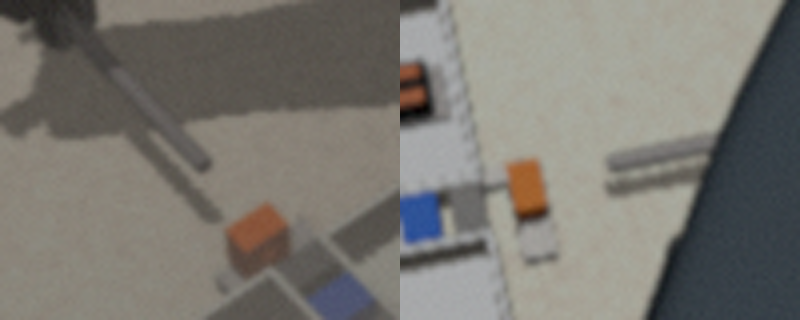

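```bash
python3 - <<'E'
from h import *
A=[dict(np.load(f"pics/{n}9.npz")) for n in("scene","top")]
def tri(pa,pb):
    P=[c["intrinsics"]@np.c_[c["R"],c["t"]] for c in A]
    X=cv2.triangulatePoints(P[0],P[1],np.array(pa,float),np.array(pb,float)); X=(X[:3]/X[3]).ravel(); d=X[:2]-O
    return np.round([d@EX*1000,d@EY*1000,X[2]*1000],1)
s=lambda u,v:(210+u/4,233+v/4); t=lambda u,v:(282+(u-400)/4,139+v/4)
print("tip",tri(s(205,163),t(610,162)))
print("orange -y,+x top corner",tri(s(230,231),t(541,159)), "-y,-x? ",tri(s(264,206),t(541,159)),"expect (20,-107,50)/(−10,−107,50)")
E
```

```text
tip [   3.8 -145.9   56.6]
orange -y,+x top corner [  16.9 -106.1   45.7] -y,-x?  [   6.6 -101.1   69.2] expect (20,-107,50)/(−10,−107,50)
```

```bash
python3 -m inch '{"dr":[[0,0,0],[0,0,0],[0,0,0],[0,0,0],[0,0,0],[0,0,0]],"linear":[[0,12,1],[0,21.4,1],[-10,21.4,1],[-25,21.4,1],[-30,21.4,1],[-30,21.4,1]],"fingers":[0,0,0,0,0,0]}' 
python3 -c "
from h import *
st()"
python3 -m inch '{"dr":[[0,0,0],[0,0,0],[0,0,0],[0,0,0]],"linear":[[-3,0,0],[-6,0,0],[-9,0,0],[-9,0,0]],"fingers":[0,0,0,0]}' 
python3 -c "
from h import *
st()"
```

```text
time: 11.48
eef_pos: [0.6498, -0.1235, 0.1944]
orientation: [-0.545, 0.449, -0.451, 0.547]
wrist_force: [-0.2, -0.9, -1.4]
finger_gap: 0.0093
t 11.48 grasp in hinge mm [   6.6 -256.5   39.4] yaw err deg 0.12 down [ 4.5e-03  8.0e-04 -1.0e+00] gap 9.3 F hinge [-0.4 -0.8 -1.4]
time: 11.82
eef_pos: [0.6485, -0.1154, 0.1952]
orientation: [-0.545, 0.447, -0.452, 0.546]
wrist_force: [1.1, -4.8, -1.7]
finger_gap: 0.0092
t 11.82 grasp in hinge mm [   7.  -248.9   40.2] yaw err deg 0.09 down [ 0.0061 -0.0028 -1.    ] gap 9.2 F hinge [ 0.2 -4.9 -1.7]
```

```bash
python3 -m inch '{"dr":[[-0.35,0,0.15],[-0.35,0,0.15],[-0.35,0,0.15],[-0.35,0,0.15],[-0.35,0,0.15]],"linear":[[5,2,-1],[5,3.2,-1],[5,3.2,-1],[5,3.2,-1],[5,3.2,-1]],"fingers":[0,0,0,0,0]}' 
python3 -c "
from h import *
st()"
```

```text
time: 12.23
eef_pos: [0.6484, -0.1204, 0.1916]
orientation: [0.546, -0.45, 0.45, -0.545]
wrist_force: [0.4, -0.9, -2.2]
finger_gap: 0.0089
t 12.23 grasp in hinge mm [   4.8 -253.2   36.6] yaw err deg 0.09 down [-1.1e-03 -5.0e-04 -1.0e+00] gap 8.9 F hinge [ 0.2 -1.  -2.2]
```

```bash
python3 -m inch '{"dr":[[0,0,0],[0,0,0],[0,0,0],[0,0,0],[0,0,0],[0,0,0]],"linear":[[-3,0,0],[-6,0,0],[-8,0,0],[-10,0,0],[-12,0,0],[-12,0,0]],"fingers":[0,0,0,0,0,0]}' 
python3 -c "
from h import *
st()"
```

```text
time: 12.73
eef_pos: [0.6459, -0.1077, 0.1916]
orientation: [0.546, -0.45, 0.449, -0.546]
wrist_force: [-0.1, 1.2, -1.3]
finger_gap: 0.0087
t 12.73 grasp in hinge mm [   4.8 -240.1   36.6] yaw err deg 0.14 down [-1.4e-03  6.0e-04 -1.0e+00] gap 8.7 F hinge [ 0.1  1.2 -1.3]
```

The tip went 9 mm into the orange eye with no force. I'll go on through it, then carry it over to the axis.

```bash
python3 -m inch '{"dr":[[0,0,0],[0,0,0],[0,0,0],[0,0,0],[0,0,0],[0,0,0],[0,0,0],[0,0,0]],"linear":[[-4,0,0],[-8,0,0],[-12,0,0],[-14,0,0],[-14,0,-2],[-14,0,-4],[-14,0,-4.8],[-14,0,-4.8]],"fingers":[0,0,0,0,0,0,0,0]}' 
python3 -c "
from h import *
st();print(sense()['ft_torque'].round(2))"
```

```text
time: 13.4
eef_pos: [0.6386, -0.0948, 0.1919]
orientation: [-0.546, 0.45, -0.449, 0.546]
wrist_force: [0.7, -0.0, -1.5]
finger_gap: 0.0093
t 13.4 grasp in hinge mm [   0.3 -226.1   36.9] yaw err deg 0.12 down [-4.0e-04  1.2e-03 -1.0e+00] gap 9.3 F hinge [ 0.7 -0.2 -1.5]
[ 0.3  -0.32 -0.24]
```

```bash
python3 -m inch '{"dr":[[0,0,0],[0,0,0],[0,0,0],[0,0,0],[0,0,0],[0,0,0],[0,0,0]],"linear":[[-4,0,-0.3],[-8,0,-0.3],[-12,0,-0.3],[-15,0,-0.3],[-18,0,-0.3],[-21,0,-0.3],[-21,0,-0.3]],"fingers":[0,0,0,0,0,0,0]}' 
python3 -c "
from h import *
st();print(sense()['ft_torque'].round(2))"
```

```text
time: 13.98
eef_pos: [0.6354, -0.0782, 0.1935]
orientation: [0.548, -0.447, 0.454, -0.542]
wrist_force: [2.5, -12.9, -1.0]
finger_gap: 0.0089
t 13.98 grasp in hinge mm [   0.4 -211.4   38.5] yaw err deg -0.05 down [ 0.0032 -0.013  -0.9999] gap 8.9 F hinge [ -0.  -13.2  -1. ]
[-2.73 -0.57 -0.12]
```

```bash
python3 -m inch '{"dr":[[-0.18,0,0.75],[-0.18,0,0.75],[-0.18,0,0.75],[-0.18,0,0.75]],"linear":[[5,1.7,0],[6,1.7,0],[6,1.7,0],[6,1.7,0]],"fingers":[0,0,0,0]}' 
python3 - <<'E'
from h import *
st();print(sense()['ft_torque'].round(2))
c,im=snap("wrist","w10"); np.savez("pics/w10.npz",**c)
for n,lo,hi in(("orange",(5,150,60),(18,255,255)),("blue",(105,110,40),(125,255,255))):
    for b in blobs(im,lo,hi,150):
        x,y,w,h,_=b[0]
        for q in((x,y+h),(x+w,y+h)):
            d=ray(c,*q,.05)[:2]-O; print(n,b[0],"hinge",np.round([d@EX*1000,d@EY*1000],1))
for y in(-110,-130,-150,-60,0): print(y,proj(c,hw(0,y,35)).round(0))
cv2.imwrite("pics/w10c.png",cv2.resize(im[:300,180:500],None,fx=2.0,fy=2.0,interpolation=2))
E
```

```text
time: 14.32
eef_pos: [0.6365, -0.0839, 0.1917]
orientation: [0.546, -0.451, 0.45, -0.544]
wrist_force: [1.9, -0.7, -0.0]
finger_gap: 0.009
t 14.32 grasp in hinge mm [-1.000e-01 -2.151e+02  3.670e+01] yaw err deg -0.04 down [-2.6e-03 -3.0e-04 -1.0e+00] gap 9.0 F hinge [ 1.7 -1.  -0. ]
[-0.13 -0.41 -0.29]
-110 [317. -15.]
-130 [318.  63.]
-150 [318. 134.]
-60 [ 317. -246.]
0 [ 317. -625.]
```

View pics/w10c.png

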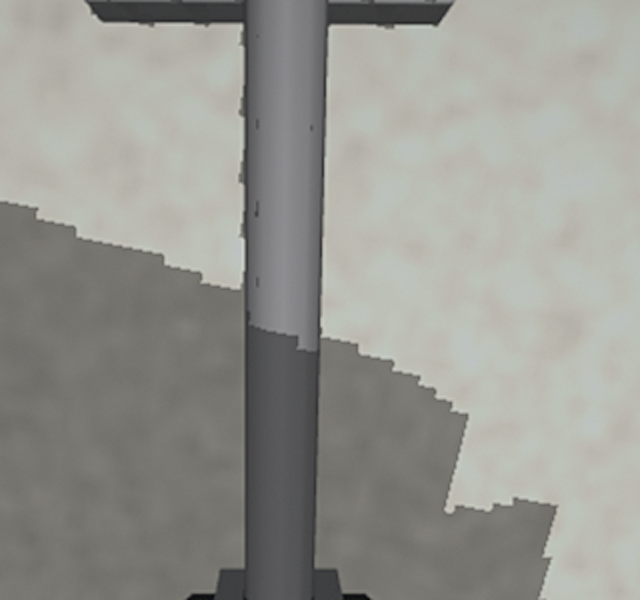

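The pin leaves the pads at column 320 and reaches the top edge at 323.5, while the axis projects to 317. That puts the tip about 2.5–3 mm to +x, with a yaw of about 1°. I'll turn the tool 1° and try again.

```bash
python3 -m inch '{"dr":[[0,-0.5,0],[0,-1,0],[0,-1,0],[0,-1,0],[0,-1,0],[0,-1,0],[0,-1,0]],"linear":[[0,0,0],[0,0,0],[0,0,0],[-3,0,0],[-6,0,0],[-8,0,0],[-8,0,0]],"fingers":[0,0,0,0,0,0,0]}' 
python3 -c "
from h import *
st();print(sense()['ft_torque'].round(2))"
```

```text
time: 14.95
eef_pos: [0.6348, -0.0751, 0.1917]
orientation: [0.55, -0.446, 0.444, -0.549]
wrist_force: [2.1, 0.0, -1.0]
finger_gap: 0.0087
t 14.95 grasp in hinge mm [-2.00e-01 -2.06e+02  3.67e+01] yaw err deg 1.03 down [-3.1e-03  5.0e-04 -1.0e+00] gap 8.7 F hinge [ 2.1 -0.4 -1. ]
[ 0.17 -0.29 -0.14]
```

The tip is inside the first grey eye with no axial force. Continuing.

```bash
python3 -m inch '{"dr":[[0,0,0],[0,0,0],[0,0,0],[0,0,0],[0,0,0],[0,0,0],[0,0,0],[0,0,0]],"linear":[[-3,0,0],[-6,0,0],[-9,0,0],[-12,0,0],[-15,0,0],[-18,0,0],[-20,0,0],[-20,0,0]],"fingers":[0,0,0,0,0,0,0,0]}' 
python3 -c "
from h import *
st();print(sense()['ft_torque'].round(2))"
```

```text
time: 15.62
eef_pos: [0.6305, -0.0549, 0.1917]
orientation: [0.55, -0.446, 0.444, -0.549]
wrist_force: [1.7, 1.1, -0.3]
finger_gap: 0.0089
t 15.62 grasp in hinge mm [  -0.5 -185.2   36.7] yaw err deg 1.06 down [-0.0032  0.0013 -1.    ] gap 8.9 F hinge [ 1.9  0.8 -0.3]
[ 0.14 -0.33 -0.12]
```

```bash
python3 -m inch '{"dr":[[0,0,0],[0,0,0],[0,0,0],[0,0,0],[0,0,0],[0,0,0],[0,0,0],[0,0,0]],"linear":[[-3,0,0.2],[-6,0,0.3],[-9,0,0.3],[-12,0,0.3],[-15,0,0.3],[-18,0,0.3],[-20,0,0.3],[-20,0,0.3]],"fingers":[0,0,0,0,0,0,0,0]}' 
python3 -c "
from h import *
st();print(sense()['ft_torque'].round(2))"
```

```text
time: 16.28
eef_pos: [0.6266, -0.0346, 0.1918]
orientation: [0.55, -0.446, 0.444, -0.549]
wrist_force: [1.4, -0.1, -1.9]
finger_gap: 0.0092
t 16.28 grasp in hinge mm [  -0.6 -164.5   36.8] yaw err deg 1.1 down [-0.0033  0.002  -1.    ] gap 9.2 F hinge [ 1.4 -0.3 -1.9]
[ 0.15 -0.4  -0.12]
```

```bash
python3 -m inch '{"dr":[[0,0,0],[0,0,0],[0,0,0],[0,0,0],[0,0,0],[0,0,0],[0,0,0],[0,0,0]],"linear":[[-3,0,0.2],[-6,0,0.3],[-9,0,0.3],[-12,0,0.3],[-15,0,0.3],[-17,0,0.3],[-19,0,0.3],[-19,0,0.3]],"fingers":[0,0,0,0,0,0,0,0]}' 
python3 -c "
from h import *
st();print(sense()['ft_torque'].round(2))"
```

```text
time: 16.95
eef_pos: [0.6228, -0.0155, 0.1918]
orientation: [0.55, -0.446, 0.443, -0.55]
wrist_force: [1.5, 0.2, -1.3]
finger_gap: 0.0084
t 16.95 grasp in hinge mm [  -0.7 -144.8   36.8] yaw err deg 1.12 down [-0.0035  0.0026 -1.    ] gap 8.4 F hinge [ 1.5 -0.1 -1.3]
[ 0.07 -0.35 -0.26]
```

```bash
python3 -m inch '{"dr":[[0,0,0],[0,0,0],[0,0,0],[0,0,0],[0,0,0],[0,0,0],[0,0,0],[0,0,0]],"linear":[[-3,0,0.2],[-6,0,0.3],[-9,0,0.3],[-12,0,0.3],[-15,0,0.3],[-18,0,0.3],[-20,0,0.3],[-20,0,0.3]],"fingers":[0,0,0,0,0,0,0,0]}' 
python3 -c "
from h import *
st();print(sense()['ft_torque'].round(2))"
```

```text
time: 17.62
eef_pos: [0.6188, 0.0048, 0.1918]
orientation: [-0.55, 0.446, -0.443, 0.55]
wrist_force: [1.6, 1.5, -1.3]
finger_gap: 0.0093
t 17.62 grasp in hinge mm [  -0.7 -124.1   36.8] yaw err deg 1.15 down [-0.0035  0.0033 -1.    ] gap 9.3 F hinge [ 1.8  1.2 -1.3]
[ 0.12 -0.35 -0.25]
```

The tip is at about +18 mm, through the middle grey eye. I'll release and regrip closer to the head.

```bash
python3 -m inch '{"dr":[[0,0,0],[0,0,0],[0,0,0],[0,0,0],[0,0,0],[0,0,0],[0,0,0],[0,0,0]],"linear":[[0,0,0],[0,0,0],[0,0,0],[10,0,0],[20,0,0],[30,0,0],[30,0,0],[30,0,0]],"fingers":[0.3,0.3,0.3,0.3,0.3,0.3,0.3,0.3]}' 
python3 -c "
from h import *
st()"
python3 -m inch '{"dr":[[0,0,0],[0,0,0],[0,0,0],[0,0,0],[0,0,0]],"linear":[[0,0,0],[0,0,0],[0,0,0],[0,0,0],[0,0,0]],"fingers":[0,0,0,0,0]}' 60
python3 -c "
from h import *
st();print(sense()['ft_torque'].round(2))"
```

```text
time: 18.28
eef_pos: [0.6252, -0.0258, 0.1917]
orientation: [-0.549, 0.447, -0.443, 0.55]
wrist_force: [-0.1, 0.5, -0.9]
finger_gap: 0.0254
t 18.28 grasp in hinge mm [  -0.2 -155.4   36.7] yaw err deg 1.04 down [-0.0035  0.0034 -1.    ] gap 25.4 F hinge [-0.   0.6 -0.9]
time: 18.7
eef_pos: [0.6255, -0.0258, 0.1919]
orientation: [-0.549, 0.447, -0.444, 0.55]
wrist_force: [0.6, -1.0, -0.0]
finger_gap: 0.0092
t 18.7 grasp in hinge mm [ 1.000e-01 -1.554e+02  3.690e+01] yaw err deg 1.05 down [-0.0027  0.0029 -1.    ] gap 9.2 F hinge [ 0.4 -1.1 -0. ]
[-0.26 -0.26 -0.02]
```

```bash
python3 -m inch '{"dr":[[0,1,0],[0,1,0],[0,1,0],[0,1,0],[0,1,0],[0,1,0],[0,1,0],[0,1,0]],"linear":[[0,0,0],[-3,0,0],[-6,0,0],[-9,0,0],[-12,0,0],[-14,0,0],[-16,0,0],[-16,0,0]],"fingers":[0,0,0,0,0,0,0,0]}' 
python3 -c "
from h import *
st();print(sense()['ft_torque'].round(2))"
```

```text
time: 19.37
eef_pos: [0.6219, -0.0095, 0.1919]
orientation: [-0.545, 0.451, -0.448, 0.546]
wrist_force: [-0.7, 0.2, 0.3]
finger_gap: 0.0089
t 19.37 grasp in hinge mm [  -0.3 -138.7   36.9] yaw err deg 0.09 down [-0.0031  0.0036 -1.    ] gap 8.9 F hinge [-0.6  0.4  0.3]
[0.01 0.19 0.06]
```

```bash
python3 -m inch '{"dr":[[0,0,0],[0,0,0],[0,0,0],[0,0,0],[0,0,0],[0,0,0],[0,0,0]],"linear":[[-3,0,0],[-6,0,0],[-9,0,0],[-12,0,0],[-14,0,0],[-16,0,0],[-16,0,0]],"fingers":[0,0,0,0,0,0,0]}' 
python3 -c "
from h import *
st();print(sense()['ft_torque'].round(2))"
```

```text
time: 19.95
eef_pos: [0.6188, 0.0067, 0.192]
orientation: [-0.545, 0.451, -0.448, 0.546]
wrist_force: [-1.6, -1.0, 1.8]
finger_gap: 0.0095
t 19.95 grasp in hinge mm [  -0.3 -122.1   37. ] yaw err deg 0.12 down [-0.0032  0.0041 -1.    ] gap 9.5 F hinge [-1.8 -0.7  1.8]
[-0.19  0.2   0.07]
```

```bash
python3 -m inch '{"dr":[[0,0,0],[0,0,0],[0,0,0],[0,0,0],[0,0,0],[0,0,0],[0,0,0],[0,0,0]],"linear":[[0,0,0],[0,0,0],[0,0,0],[0,0,0],[20,0,0],[40,0,0],[55,0,0],[55,0,0]],"fingers":[0.65,0.65,0.65,0.65,0.65,0.65,0.65,0.65]}' 
python3 -c "
from h import *
st()"
python3 -m inch '{"dr":[[0,0,0],[0,0,0],[0,0,0],[0,0,0],[0,0,0],[0,0,0]],"linear":[[0,0,0],[0,0,0],[0,0,0],[0,0,0],[0,0,0],[0,0,0]],"fingers":[0,0,0,0,0,0]}' 
python3 -c "
from h import *
st();print(sense()['ft_torque'].round(2))
im=snap('wrist','w11')[1]
print(blobs(im,(0,150,40),(6,255,255),80))"
```

```text
time: 20.62
eef_pos: [0.6299, -0.05, 0.1919]
orientation: [-0.545, 0.452, -0.449, 0.545]
wrist_force: [0.2, -0.3, 0.9]
finger_gap: 0.0554
t 20.62 grasp in hinge mm [-1.000e-01 -1.802e+02  3.690e+01] yaw err deg -0.07 down [-0.0022  0.0028 -1.    ] gap 55.4 F hinge [ 0.2 -0.3  0.9]
time: 21.12
eef_pos: [0.6298, -0.0495, 0.1919]
orientation: [-0.545, 0.452, -0.449, 0.545]
wrist_force: [-0.5, 0.2, 0.1]
finger_gap: -0.0005
t 21.12 grasp in hinge mm [   0.  -179.6   36.9] yaw err deg -0.03 down [-0.0021  0.003  -1.    ] gap -0.5 F hinge [-0.5  0.3  0.1]
[-0.03 -0.   -0.02]
[([279, 204, 77, 50, 3196], [317.0, 229.9], ((317.0, 228.5), (49.0, 76.0), 90.0))]
```

The fingers are shut behind the head, which sits ahead of them at (317,230). Now I'll push it in gently.

```bash
python3 -m inch '{"dr":[[0,0,0],[0,0,0],[0,0,0],[0,0,0],[0,0,0],[0,0,0],[0,0,0],[0,0,0]],"linear":[[-6,0,0],[-11,0,0],[-15,0,0],[-18,0,0],[-21,0,0],[-24,0,0],[-26,0,0],[-26,0,0]],"fingers":[0,0,0,0,0,0,0,0]}' 
python3 -c "
from h import *
st();print(sense()['ft_torque'].round(2))
im=snap('wrist','w12')[1]
print(blobs(im,(0,150,40),(6,255,255),80))"
```

```text
time: 21.83
eef_pos: [0.6248, -0.0236, 0.192]
orientation: [-0.545, 0.452, -0.449, 0.546]
wrist_force: [0.6, -0.3, -0.5]
finger_gap: 0.0
t 21.83 grasp in hinge mm [   0.  -153.2   37. ] yaw err deg -0.01 down [-0.0022  0.0032 -1.    ] gap 0.0 F hinge [ 0.6 -0.4 -0.5]
[-0.    0.04  0.02]
[([281, 255, 73, 57, 3209], [316.9, 285.6], ((317.0, 283.0), (56.0, 72.0), 90.0))]
```

```bash
python3 -m inch '{"dr":[[0,0,0],[0,0,0],[0,0,0],[0,0,0],[0,0,0],[0,0,0]],"linear":[[-3,0,0],[-6,0,0],[-9,0,0],[-11,0,0],[-13,0,0],[-13,0,0]],"fingers":[0,0,0,0,0,0]}' 
python3 -c "
from h import *
st();print(sense()['ft_torque'].round(2))
im=snap('wrist','w13')[1]
print(blobs(im,(0,150,40),(6,255,255),80),blobs(im,(8,150,40),(18,255,255),80))"
```

```text
time: 22.38
eef_pos: [0.6223, -0.0104, 0.192]
orientation: [-0.545, 0.452, -0.449, 0.546]
wrist_force: [0.8, 0.0, -0.2]
finger_gap: 0.0002
t 22.38 grasp in hinge mm [   0.  -139.7   37. ] yaw err deg 0.01 down [-0.0023  0.0039 -1.    ] gap 0.2 F hinge [ 0.8 -0.1 -0.2]
[ 0.01 -0.04 -0.05]
[([280, 256, 74, 56, 3191], [316.5, 285.6], ((316.5, 283.5), (55.0, 73.0), 90.0))] [([266, 170, 106, 78, 7706], [318.2, 209.7], ((318.5, 208.5), (77.0, 105.0), 90.0))]
```

```bash
python3 -m inch '{"dr":[[0,0,0],[0,0,0],[0,0,0],[0,0,0],[0,0,0],[0,0,0]],"linear":[[-2,0,0],[-4,0,0],[-6,0,0],[-8,0,0],[-9,0,0],[-9,0,0]],"fingers":[0,0,0,0,0,0]}' 
python3 -c "
from h import *
st()"
python3 -m inch '{"dr":[[0,0,0],[0,0,0],[0,0,0]],"linear":[[-1,0,0],[-2,0,0],[-2,0,0]],"fingers":[0,0,0]}' 
python3 -c "
from h import *
st()"
```

```text
time: 22.93
eef_pos: [0.6206, -0.0013, 0.192]
orientation: [-0.545, 0.452, -0.448, 0.546]
wrist_force: [-0.8, 0.5, -0.5]
finger_gap: -0.0004
t 22.93 grasp in hinge mm [ 1.000e-01 -1.303e+02  3.700e+01] yaw err deg 0.03 down [-0.0023  0.0046 -1.    ] gap -0.4 F hinge [-0.7  0.6 -0.5]
time: 23.18
eef_pos: [0.6203, 0.0002, 0.1921]
orientation: [-0.545, 0.451, -0.449, 0.546]
wrist_force: [-0.1, -4.0, -0.6]
finger_gap: 0.0001
t 23.18 grasp in hinge mm [ 1.000e-01 -1.291e+02  3.710e+01] yaw err deg 0.01 down [-0.002   0.0027 -1.    ] gap 0.1 F hinge [-0.9 -3.9 -0.6]
```

```bash
python3 -m inch '{"dr":[[0,0,0],[0,0,0],[0,0,0]],"linear":[[-1.5,0,0],[-3,0,0],[-3,0,0]],"fingers":[0,0,0]}' 
python3 -c "
from h import *
st()"
python3 -m inch '{"dr":[[0,0,0],[0,0,0],[0,0,0],[0,0,0],[0,0,0],[0,0,0],[0,0,0],[0,0,0]],"linear":[[8,0,0],[25,0,0],[40,-20,0],[50,-60,0],[50,-100,0],[50,-140,0],[50,-150,0],[50,-150,0]],"fingers":[0,0,0,0,0,0,0,0]}' 
python3 - <<'E'
from h import *
st();c,im=snap('wrist','w14')
for n,lo,hi,z in(("red",(0,150,40),(4,255,255),.048),("orange",(8,150,40),(18,255,255),.05)):
    for b in blobs(im,lo,hi,80):
        x,y,w,h,_=b[0]; 
        for q in((x,y+h),(x+w,y+h),(x,y)): d=ray(c,*q,z)[:2]-O; print(n,b[0],np.round([d@EX*1000,d@EY*1000],1))
b=snap('scene','s14')[1]
cv2.imwrite("pics/fin.png",np.hstack([cv2.resize(im[:300,200:440],(384,480)),cv2.resize(b[240:370,220:330],(406,480),interpolation=2)]))
E
```

```text
time: 23.43
eef_pos: [0.6201, 0.0012, 0.1922]
orientation: [0.546, -0.45, 0.451, -0.544]
wrist_force: [1.5, -8.0, -1.3]
finger_gap: -0.0003
t 23.43 grasp in hinge mm [ 1.00e-01 -1.29e+02  3.72e+01] yaw err deg -0.1 down [-0.001  -0.0034 -1.    ] gap -0.3 F hinge [-0.1 -8.1 -1.3]
time: 24.1
eef_pos: [0.631, -0.0474, 0.3489]
orientation: [-0.544, 0.447, -0.454, 0.546]
wrist_force: [0.7, 0.2, 0.5]
finger_gap: 0.0001
t 24.1 grasp in hinge mm [   3.2 -179.1  194. ] yaw err deg -0.08 down [ 0.0101 -0.0034 -0.9999] gap 0.1 F hinge [0.7 0.  0.5]
red [293, 118, 35, 18, 621] [ -12.  -118.4]
red [293, 118, 35, 18, 621] [  11.  -118.4]
red [293, 118, 35, 18, 621] [ -11.8 -107. ]
orange [288, 85, 47, 33, 1480] [ -14.9 -107.1]
orange [288, 85, 47, 33, 1480] [  15.4 -107.1]
orange [288, 85, 47, 33, 1480] [-14.5 -87.1]
```

View pics/fin.png

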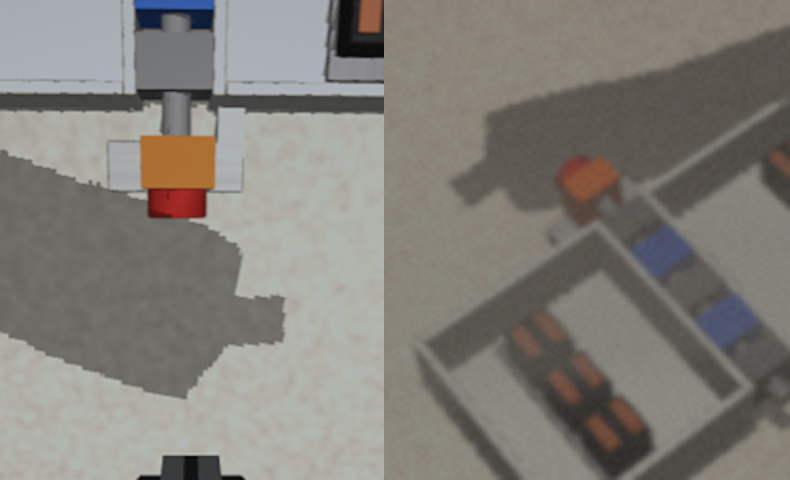

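The head is flush against the orange eye, which is centred on the axis, and the eyes are all in line. The tip shows past the last grey eye, and the robot is clear of everything. Handing in.

```bash
python3 -c "
from rig import *
print(close_job())"
```

```text
the job is handed in; nothing more can be done
None
```

The cover is hung and the pin is fully home through all six eyes. I handed the job in at about 24 s with everything released and the gripper about 15 cm above the parts.

- **Cover:** I pushed it home with closed fingers at about 10 N or less. The last measurement had both blue eyes within about 0.5 mm of the hinge axis. I did not re-measure them after the pin went in, but the final pictures show all the eyes in line.
- **Pin:** I took the middle-sized pin from the rack. It went through the orange eye, which stood about 5 mm off to +x, and I brought that eye back onto the axis with the pin inside it.
- **Stop on the way:** The pin first caught on the first grey eye at about 13 N, because its tip was about 2.5–3 mm off and turned about 1°. I backed off, turned the tool 1°, and it then went in freely.
- **Finish:** After one regrip I pushed the head in until it stopped at about 8 N.
- **Last checks:** The head starts at hinge y ≈ -107 mm, flush with the orange eye's face, and is centred within about 0.5 mm. The orange eye is centred on the axis, and the tip shows past the last eye.

The finger gap read about 9 mm on the 12 mm shank throughout. A coarse two-camera fix of the orange eye differed from the wrist view by about 3–4 mm. I went with the wrist view, and the fit bore it out. I did not re-measure the bystanders at the end; the arm did not go near any of them.

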